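# Flag the softest vibration mount

## Robot

A 7-joint arm with a two-finger parallel gripper is mounted at the origin on a cart in front of the work surface, level with it; the furniture and walls round the work are solid. World frame = base frame: x ahead of the robot, y to its left, z up, the work surface at z = 0. Lengths are in m, angles in rad, forces in N, time in s.
With the tool pointing down it reaches from about 0.35 to 0.9 m from the base axis. Payload 19.9 kg.
Tool frame: the origin (TCP) lies at the very end of the fingers, on their centre line; the grasp point (between the pads) lies robot.grip_point_offset behind it (robot.grip_point_offset is the distance from the TCP to the grasp point, in m); z points along the fingers, y is the line along which they close (so a half turn about z gives the same grasp; the last joint's range is limited). The gripper opens to 85 mm and grips with 20 to 120 N. Pads are 22 mm wide; open, the fingers measure 114 mm over their backs; the gripper's body (76 mm by 85 mm) begins 54 mm behind the grasp point. The pads swing forward as they close: fully open they stand 13 mm farther back than shut.
Start: joints at [1.292, 0.417, -0.01, 1.614, 0.005, 1.111, -0.053], TCP at [0.147, -0.607, 0.231] pointing down, gripper open.
Joint ranges: [-2.81, 2.81], [-0.39, 2.02], [-1.27, 1.25], [0.06, 2.57], [-1.19, 4.33], [0.19, 2], [-2.82, 2.82]. Speed limits (rad/s): [1.89, 1.89, 2.39, 2.39, 3.01, 3.01, 3.01].

## Interface

Orientations are given as a unit quaternion [x, y, z, w].
In Python, from plant import robot gives the robot as it stands. The module is installed in compiled form; this text tells all that it offers.
- The arm moves only by the tool drive_tool, never from a script. Its argument "plan" is a list that holds one entry, the list of rows, each a list of 5 numbers: the shift along the tool's x, y, z in mm, then the turn about the tool's z in rad, then the gripper's target within -1 to 1 (shut at 1, half-way at 0, fully open at -1). In form: [[[x, y, z, twist, grip], ...]]. A call has 1 to 10 rows; each row shifts and turns the commanded pose from where the row before left it, along the tool's axes as they then stand; what a row does not reach is not made up. A row lasts 1/8 s, in which the tool goes at most 62.5 mm and 10.7 degrees, less where a joint would pass 70% of its speed; a pose out of reach is approached as far as the arm can. A call with a gripper value outside its range is refused whole. The fingers move at their own pace and stop on an object; the grip force is fixed at half the most. Time passes only in rows, so rows that do not move let the fingers close. It gives the time, the measured TCP pose, the force, the opening and the grip force at its end, in the units of the state.
- robot.read_state(): the state, without advancing time (a new reading comes with each control period).
- robot.camera(name): name is "side" or "top"; returns a dict with "img" (400x640x3 uint8, red, green, blue), "fovy" (degrees; the focal length in pixels is half the picture's height over the tangent of half this angle, whatever the lens; pixels are square), "cx", "cy" (the principal point, pixels), "dist" ([k1, k2, p1, p2, k3] as OpenCV has them; the pictures are not rectified), "rvec" (rotation vector, rad) and "tvec" (3), from world to camera coordinates, as OpenCV has them. Camera axes: x right, y down, z forward; pixel columns grow to the right and rows downward; lengths in m; the calibration is good to about 2 mm. A picture is of the moment at which its call begins. There is no depth.
- robot.finish_job(): hands the job in; it is judged then, once.
The state is a dict: "time_s": time; "qpos": joint angles; "dq": joint speeds; "tau": joint torques, N m; "position": TCP position; "tcp_rot": TCP orientation; "wrist_force": force on the tool from outside, world axes, zero at the start; "ft_torque": the same for the moment, N m; "gripper_width": finger opening in m; "grasp_force": force on a finger pad.
Only numpy, scipy, OpenCV 4.12 (cv2) and the standard library are available. Lean on these libraries where they do the work, as an engineer would, in place of code of your own. Each camera call takes 0.05 s, during which the arm holds its last target. There are 200 camera calls.

## Task

The three spring mounts on the plate are to be sorted by feel. Press each spring pad in turn, left, then middle, then right, with closed fingertips to feel which is the softest, and then push the white tag in front of that pad fully down. Do not push down the other two tags, and leave the vials, the stopper and the other glassware and the marker where they are.

Things in the scene. Friction and masses are not known exactly. Their poses are not given: they have to be found in the camera images.
- plate: Grey base plate 190 x 380 x 12 mm, fixed to the table, carrying three identical spring mounts in a row 115 mm apart. Origin: centre of its underside, on the table. x points away from the robot, y along the row to the left, z up. Pads at x = 0, y = +115, 0, -115 mm; tags at x = -54 mm.
- pad_left (a point): Top centre of the left pad at rest (robot's left = left), 76 mm above the table. Round black-topped pad 46 mm across, 22 mm thick, on a coil spring; goes straight down, at most 18 mm, and springs back. The pads look alike; 10 mm takes about 4 N on the softest, 9 N on the next, 15 N on the stiffest (0.6 N of it to start). Which is where changes. Press near the centre, fingertips closed.
- pad_middle (a point): Top centre of the middle pad at rest (robot's left = left), 76 mm above the table. Round black-topped pad 46 mm across, 22 mm thick, on a coil spring; goes straight down, at most 18 mm, and springs back. The pads look alike; 10 mm takes about 4 N on the softest, 9 N on the next, 15 N on the stiffest (0.6 N of it to start). Which is where changes. Press near the centre, fingertips closed.
- pad_right (a point): Top centre of the right pad at rest (robot's left = left), 76 mm above the table. Round black-topped pad 46 mm across, 22 mm thick, on a coil spring; goes straight down, at most 18 mm, and springs back. The pads look alike; 10 mm takes about 4 N on the softest, 9 N on the next, 15 N on the stiffest (0.6 N of it to start). Which is where changes. Press near the centre, fingertips closed.
- tag_left (a point): Top centre of the left tag while up, 56 mm above the table: white T-shaped plunger, flat head 18 x 28 mm (28 mm along the row), 54 mm in front (robot side) of the left pad on the same mount. It goes straight down 14 mm until its head sits on the black guide block, against about 3 N of friction, and stays where it is left.
- tag_middle (a point): Top centre of the middle tag while up, 56 mm above the table: white T-shaped plunger, flat head 18 x 28 mm (28 mm along the row), 54 mm in front (robot side) of the middle pad on the same mount. It goes straight down 14 mm until its head sits on the black guide block, against about 3 N of friction, and stays where it is left.
- tag_right (a point): Top centre of the right tag while up, 56 mm above the table: white T-shaped plunger, flat head 18 x 28 mm (28 mm along the row), 54 mm in front (robot side) of the right pad on the same mount. It goes straight down 14 mm until its head sits on the black guide block, against about 3 N of friction, and stays where it is left.
- tag_1 (a joint): How far the tag of mount number 1 is pushed down, m: 0 up, 0.014 fully down. The number is not a place: the mounts change places every time.
- tag_2 (a joint): How far the tag of mount number 2 is pushed down, m: 0 up, 0.014 fully down. The number is not a place: the mounts change places every time.
- tag_3 (a joint): How far the tag of mount number 3 is pushed down, m: 0 up, 0.014 fully down. The number is not a place: the mounts change places every time.
- vial_1: Bystander: glass sample vial with a white cap, 27 mm across, 58 mm high, standing on the plate's rear edge, its axis about 65 mm behind the row of pads, between the left and middle mounts. Origin: centre of its underside.
- vial_2: Bystander: glass sample vial with a dark cap, 27 mm across, 58 mm high, standing on the plate's rear edge, its axis about 65 mm behind the row of pads, behind the right mount. Origin: centre of its underside.
- stopper: Bystander: tan rubber stopper, 33 mm across, 26 mm high, standing on the plate's rear edge, its axis about 65 mm behind the row of pads, between the middle and right mounts. Origin: centre of its underside.
- dish: Bystander: flat glass dish, 85 mm across, 16 mm high, on the table to the left of the plate. Origin: centre of its underside.
- low_glass: Bystander: low glass beaker, 77 mm across, 46 mm high, on the table to the left of the plate. Origin: centre of its underside.
- white_marker: Bystander: white marker pen lying on the table to the right of the plate, 115 mm long, 20 mm high. Origin: centre of its underside.

How it is judged:
By the outcome, as a careful person would: the job done as asked, in the order asked, and still so for the second after the job is handed in, with the robot touching nothing.
It also fails if it takes over 51 s, if anything falls off the work surface, if the arm or the gripper's body presses on something with over 40 N, if the wrist force passes 120 N, or if a joint passes its speed limit or range.

## Working session

There is one attempt and no reset: what is moved stays moved. The work goes in short steps, Python scripts to look and compute and a tool call to move; the robot and the scene stay as the last step left them, time stands still between calls to the robot, and variables do not carry over. Pictures are saved under pics/ and viewed, at most 10 in all, crops included, and the job is handed in when it is done.

Besides the shell and the picture viewer there is one more tool, called after "Emit:" as name(argument=value, ...), one argument or row to a line, values as JSON. drive_tool: Moves the arm, as the interface text tells. Its arguments: {"type":"object","properties":{"plan":{"type":"array"}},"required":["plan"]}

```bash
mkdir -p pics; python3 - <<'E'
from plant import robot
import cv2
for n in("top","side"):
    c=robot.camera(n); cv2.imwrite(f"pics/{n}0.png",c["img"][:,:,::-1]); print(n,{k:v for k,v in c.items() if k!="img"})
print(robot.read_state(),robot.grip_point_offset)
E
```

```text
top {'fovy': 51.654992194946374, 'cx': 317.5480523735043, 'cy': 197.28489022545008, 'dist': array([-0.09251481,  0.        ,  0.        ,  0.        ,  0.        ]), 'rvec': array([ 2.11499469, -2.12604728,  0.19272701]), 'tvec': array([-0.01691484,  0.56655624,  1.41510665])}
side {'fovy': 50.74164326583592, 'cx': 313.83271980123527, 'cy': 200.30203668189588, 'dist': array([-0.06268661,  0.        ,  0.        ,  0.        ,  0.        ]), 'rvec': array([ 2.07983016, -0.20692327,  0.15689961]), 'tvec': array([-0.56109001,  0.10489704,  1.19427175])}
{'time_s': 0.1, 'qpos': array([ 1.29148413,  0.41790498, -0.01029847,  1.6141201 ,  0.00469285,
        1.11066699, -0.05300168]), 'dq': array([ 2.39263499e-04, -1.05208389e-03, -6.48557075e-04, -1.33946615e-03,
        1.48188244e-03,  2.40208210e-05,  6.82463668e-04]), 'tau': array([ 7.89957157e-04, -8.65827012e+01,  6.79656453e-01, -4.35641706e+01,
        1.92464772e-02,  4.87712474e-03, -3.02008539e-05]), 'position': array([ 0.14715418, -0.60711402,  0.23072607]), 'tcp_rot': array([ 9.92938910e-01,  1.18625592e-01, -1.03306691e-04, -5.27816156e-04]), 'wrist_force': array([-0.3168021 ,  0.21174403,  0.5318588 ]), 'ft_torque': array([ 0.02338555, -0.05446428, -0.06056152]), 'grasp_force': 0.0, 'gripper_width': 0.08509492023671} 0.0187
```

View pics/top0.png

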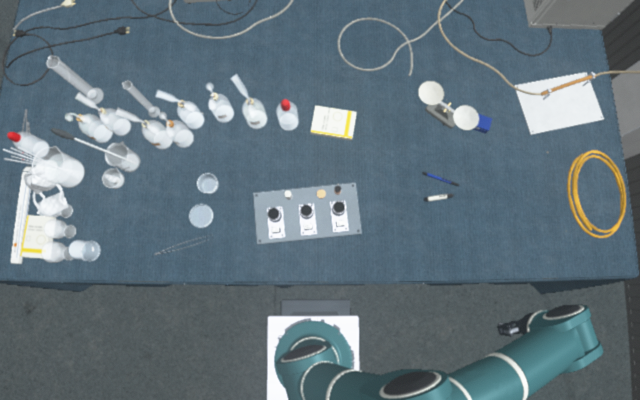

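View pics/side0.png

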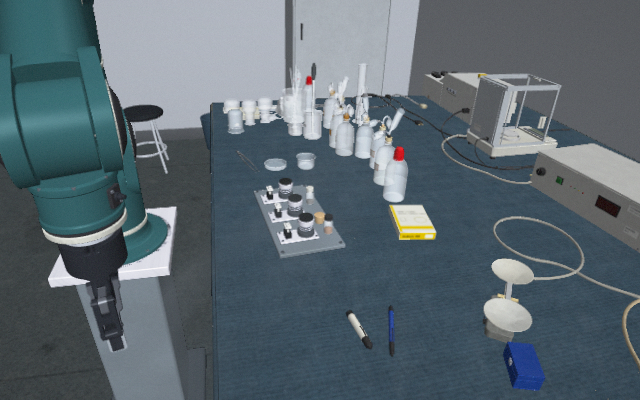

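The top view shows the pads near (274,213), (306,211) and (339,208), with the tags about 18 px below them. In the side view the mounts are near (286,185), (295,203) and (306,222). I'll zoom in to get better pixel positions.

```bash
python3 - <<'E'
import cv2,numpy as np
a=cv2.imread("pics/top0.png")[175:250,245:370]; b=cv2.imread("pics/side0.png")[170:260,245:350]
cv2.imwrite("pics/c1.png",cv2.resize(a,None,fx=6,fy=6,interpolation=cv2.INTER_CUBIC))
cv2.imwrite("pics/c2.png",cv2.resize(b,None,fx=6,fy=6,interpolation=cv2.INTER_CUBIC))
E
```

```text
(no output)
```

View pics/c1.png

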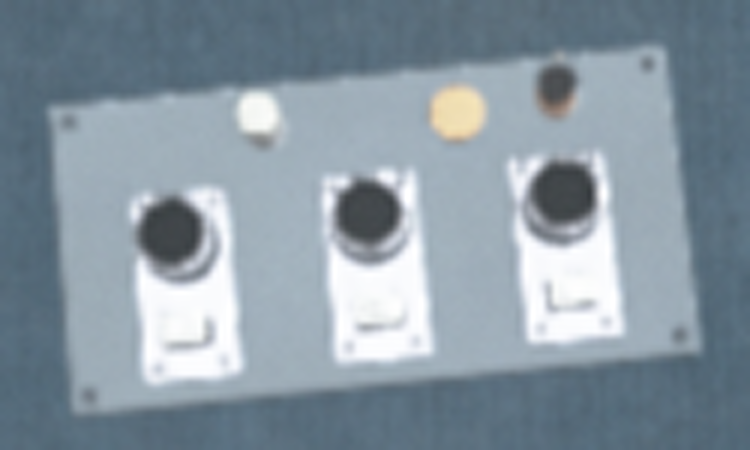

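View pics/c2.png

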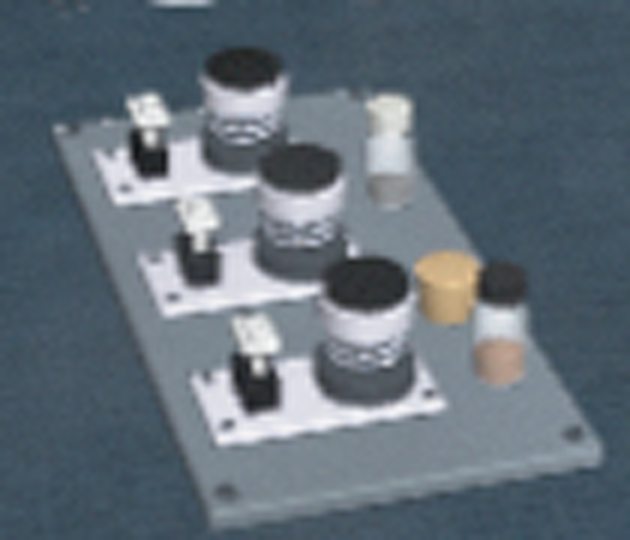

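```bash
cat > fit.py <<'E'
from plant import robot
import cv2,numpy as np
from scipy.optimize import least_squares
P={"L":.115,"M":0,"R":-.115}
T=np.array([[0,y,.076] for y in(.115,0,-.115)]+[[-.054,y,.056] for y in(.115,0,-.115)])
C=np.array([[.095,.19,.012],[.095,-.19,.012],[-.095,-.19,.012],[-.095,.19,.012]])
px={"top":[(171,231),(367,211),(563,192),(186,328),(381,311),(574,289),(50,107),(663,46),(700,352),(75,413)],
"side":[(244,68),(301,166),(367,283),(149,107),(199,215),(256,333)]}
off={"top":(245,175),"side":(245,170)}
cams={n:robot.camera(n) for n in px}
def w(p,X):
    c,s=np.cos(p[2]),np.sin(p[2]); return X@np.array([[c,s,0],[-s,c,0],[0,0,1]])+[p[0],p[1],0]
def proj(n,X):
    c=cams[n]; f=200/np.tan(np.radians(c["fovy"]/2)); K=np.array([[f,0,c["cx"]],[0,f,c["cy"]],[0,0,1]])
    return cv2.projectPoints(X,c["rvec"],c["tvec"],K,c["dist"])[0][:,0]
def res(p,names=("top","side")):
    return np.concatenate([(proj(n,w(p,np.vstack([T,C]) if n=="top" else T))-((np.array(px[n])+.5)/6-.5+off[n])).ravel() for n in names])
for names in (("top",),("side",),("top","side")):
    r=least_squares(res,[.5,0,0],args=(names,),loss="soft_l1"); print(names,r.x,abs(res(r.x,names)).max())
print(np.round(w(r.x,T),4)); print(res(r.x).reshape(-1,2).round(1).tolist())
E
python3 fit.py
```

```text
('top',) [0.51772357 0.02034397 0.09582361] 0.5769660898244524
('side',) [0.51661146 0.01180074 0.09406979] 0.4965318214084675
('top', 'side') [0.51764399 0.01916482 0.09607495] 1.5557375985727901
[[ 0.5066  0.1336  0.076 ]
 [ 0.5176  0.0192  0.076 ]
 [ 0.5287 -0.0953  0.076 ]
 [ 0.4529  0.1285  0.056 ]
 [ 0.4639  0.014   0.056 ]
 [ 0.4749 -0.1005  0.056 ]]
[[0.4, 0.1], [0.6, 0.2], [0.8, 0.0], [-0.2, -0.0], [-0.1, -0.5], [0.4, -0.1], [0.1, -0.0], [0.8, -0.2], [0.8, 0.1], [-0.2, 0.5], [0.1, -1.5], [0.1, -1.3], [0.1, -1.6], [-0.2, -0.6], [-0.2, -1.4], [-0.1, -1.1]]
```

Emit:
drive_tool(
  plan=[
    [[44,-22,0,0,1],[44,-22,0,0,1],[44,-22,0,0,1],[44,-22,0,0,1],[44,-22,0,0,1],[44,-22,0,0,1],[44,-22,0,0,1],[44,-22,0,0,1],[0,0,0,0.07,1],[0,0,0,0.07,1]],
  ],
)

```text
time_s: 1.45
position: [0.4482, -0.3529, 0.231]
tcp_rot: [0.999, 0.048, -0.0, -0.0]
wrist_force: [-0.1, 0.1, 0.6]
gripper_width: -0.0001
grasp_force: 0.0
```

Emit:
drive_tool(
  plan=[
    [[12,-53,10,0,1],[12,-53,10,0,1],[12,-53,10,0,1],[12,-53,10,0,1],[12,-53,10,0,1],[12,-53,10,0,1],[12,-53,10,0,1],[11,-53,20,0,1],[10,-55,20,0,1],[0,0,0,0,1]],
  ],
)

```text
time_s: 2.7
position: [0.5044, 0.1379, 0.12]
tcp_rot: [0.999, 0.052, -0.001, -0.001]
wrist_force: [0.1, -1.2, 0.5]
gripper_width: -0.0001
grasp_force: 0.0
```

```bash
python3 - <<'E'
from plant import robot
import cv2,numpy as np
o=[]
for n,(x,y) in (("top",(240,170)),("side",(235,130))):
    c=robot.camera(n); f=200/np.tan(np.radians(c["fovy"]/2)); K=np.array([[f,0,c["cx"]],[0,f,c["cy"]],[0,0,1]])
    s=robot.read_state(); p=cv2.projectPoints(s["position"][None],c["rvec"],c["tvec"],K,c["dist"])[0].ravel()
    im=np.ascontiguousarray(c["img"][y:y+100,x:x+130,::-1]); im=cv2.resize(im,None,fx=5,fy=5,interpolation=cv2.INTER_CUBIC)[:, :390]
    q=((p-[x,y]+.5)*5).astype(int); print(n,p,q); cv2.circle(im,[int(v) for v in q],3,(0,0,255),1); o.append(im)
cv2.imwrite("pics/c3.png",np.hstack(o)); print(s["position"],s["wrist_force"])
E
```

```text
top [271.47940575 211.76031106] [159 211]
side [284.8954662  166.82755923] [251 186]
[0.50538622 0.13369396 0.12101874] [-0.45238586 -0.46863245  0.13370654]
```

View pics/c3.png

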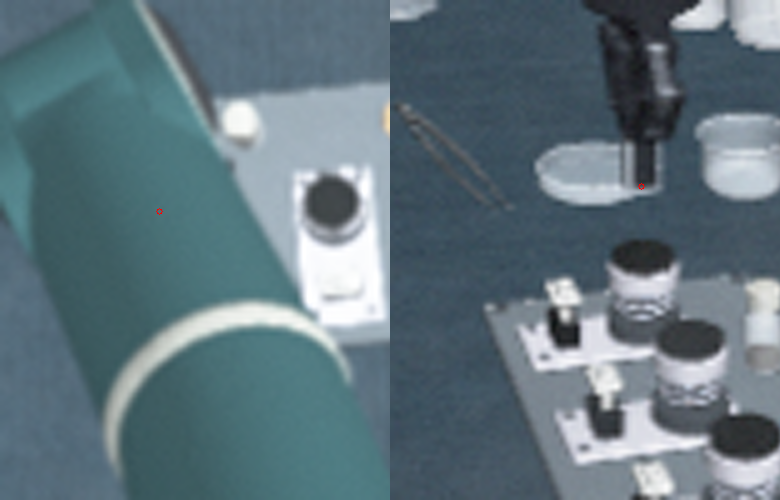

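The side view puts the tip at about (645,187), directly above the left pad at (643,257), and the projected TCP agrees with it. I'll press the left pad by about 10 mm.

Emit:
drive_tool(
  plan=[
    [[0,0,20,0,1],[0,0,20,0,1],[0,0,5,0,1],[0,0,5,0,1],[0,0,5,0,1],[0,0,0,0,1],[0,0,0,0,1],[0,0,0,0,1]],
  ],
)

```text
time_s: 3.8
position: [0.5058, 0.1335, 0.0666]
tcp_rot: [0.999, 0.049, 0.0, -0.0]
wrist_force: [0.9, -1.2, 3.8]
gripper_width: -0.0
grasp_force: 1.7
```

```bash
cat > look.py <<'E'
from plant import robot
import cv2,sys
c=robot.camera("side"); im=c["img"][150:250,245:355,::-1]
cv2.imwrite(f"pics/{sys.argv[1]}.png",cv2.resize(im,None,fx=5,fy=5,interpolation=cv2.INTER_CUBIC))
s=robot.read_state(); print(s["time_s"],s["position"],s["wrist_force"])
E
python3 look.py p1
```

```text
3.85 [0.50581129 0.13355928 0.06652668] [ 1.50423287 -2.2856334   4.04025538]
```

View pics/p1.png

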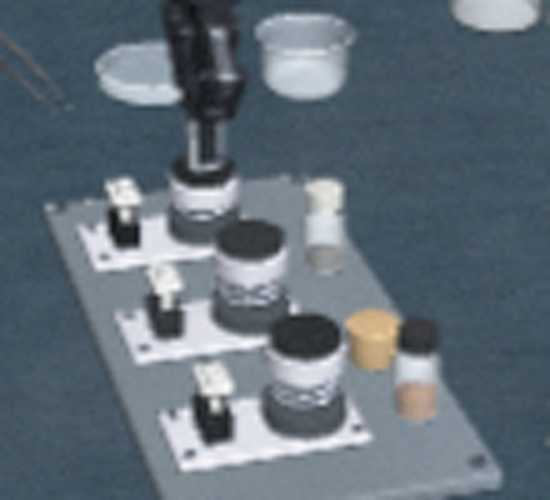

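The left pad is visibly compressed. The tip sits at about (207,165) and the pad centre at about (205,173), so I'm a few mm too far left and the side-camera y estimate was the better one. About 3.8 N suggests this pad is soft. I'll press it again 6 mm to the right to be sure.

Emit:
drive_tool(
  plan=[
    [[0,0,-20,0,1],[0,6,0,0,1],[0,0,0,0,1],[0,0,10,0,1],[0,0,5,0,1],[0,0,5,0,1],[0,0,0,0,1],[0,0,0,0,1],[0,0,0,0,1],[0,0,0,0,1]],
  ],
)

```text
time_s: 5.1
position: [0.5061, 0.1276, 0.0664]
tcp_rot: [0.999, 0.049, -0.0, -0.0]
wrist_force: [-2.9, -0.3, 3.9]
gripper_width: -0.0
grasp_force: 1.8
```

```bash
python3 look.py p2
```

```text
5.15 [0.50614038 0.12764685 0.06638911] [-3.10363754 -0.73400265  3.22936615]
```

View pics/p2.png

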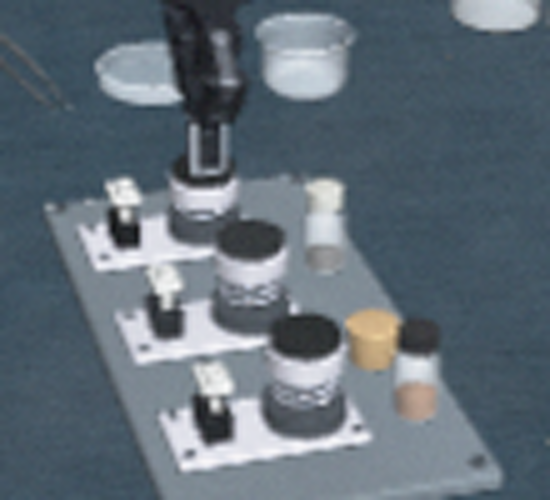

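The tip is now centred on the left pad (front edge near row 175, pad centre near row 173), at about 3.5 N. Next is the middle pad.

Emit:
drive_tool(
  plan=[
    [[0,0,-30,0,1],[0,40,0,0,1],[0,40,0,0,1],[0,35,0,0,1],[0,0,0,0,1],[0,0,15,0,1],[0,0,7,0,1],[0,0,8,0,1],[0,0,0,0,1],[0,0,0,0,1]],
  ],
)

```text
time_s: 6.4
position: [0.517, 0.0141, 0.0661]
tcp_rot: [0.999, 0.05, -0.0, -0.0]
wrist_force: [-6.9, 1.0, 14.7]
gripper_width: 0.0001
grasp_force: 7.2
```

Emit:
drive_tool(
  plan=[
    [[0,0,0,0,1],[0,0,0,0,1]],
  ],
)

```text
time_s: 6.65
position: [0.5171, 0.014, 0.0662]
tcp_rot: [0.999, 0.05, -0.0, -0.0]
wrist_force: [-6.5, -0.4, 14.3]
gripper_width: 0.0001
grasp_force: 7.2
```

Emit:
drive_tool(
  plan=[
    [[0,0,-30,0,1],[0,40,0,0,1],[0,40,0,0,1],[0,35,0,0,1],[0,0,0,0,1],[0,0,15,0,1],[0,0,7,0,1],[0,0,8,0,1],[0,0,0,0,1],[0,0,0,0,1]],
  ],
)

```text
time_s: 7.9
position: [0.5283, -0.1, 0.0659]
tcp_rot: [0.999, 0.05, -0.001, -0.0]
wrist_force: [-4.5, 3.1, 9.9]
gripper_width: 0.0002
grasp_force: 4.4
```

Emit:
drive_tool(
  plan=[
    [[0,0,0,0,1],[0,0,0,0,1]],
  ],
)

```text
time_s: 8.15
position: [0.5283, -0.1, 0.066]
tcp_rot: [0.999, 0.05, -0.0, -0.0]
wrist_force: [-5.6, 3.4, 8.7]
gripper_width: 0.0001
grasp_force: 4.3
```

```bash
python3 look.py p3
```

```text
8.2 [ 0.52827214 -0.09999109  0.0659769 ] [-4.61294248  4.36237453  8.03328878]
```

View pics/p3.png

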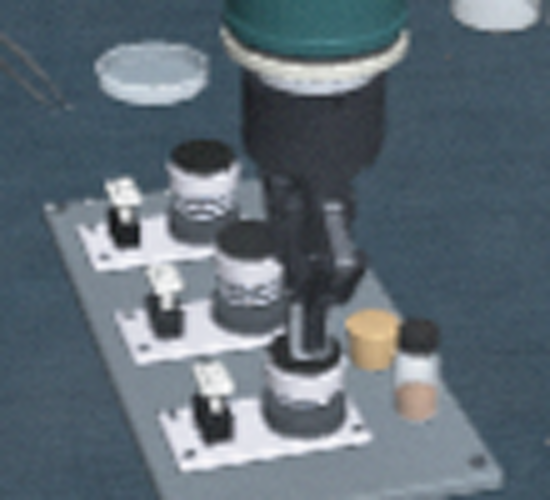

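At about 10 mm the forces are left ≈ 3.7 N, middle ≈ 14.5 N and right ≈ 9 N, so the left pad is the softest. The picture shows the tip centred on the right pad, and the first two pads have sprung back. Next I'll go above the left tag.

Emit:
drive_tool(
  plan=[
    [[0,0,-40,0,1],[-10,-46,0,0,1],[-11,-46,0,0,1],[-11,-46,0,0,1],[-11,-46,0,0,1],[-11,-46,0,0,1],[0,0,0,0,1],[0,0,20,0,1],[0,0,10,0,1],[0,0,0,0,1]],
  ],
)

```text
time_s: 9.45
position: [0.452, 0.122, 0.0757]
tcp_rot: [0.999, 0.049, -0.001, 0.0]
wrist_force: [-0.0, -0.3, 0.3]
gripper_width: -0.0
grasp_force: 0.0
```

```bash
python3 look.py p4
```

```text
9.5 [0.45237602 0.12215025 0.07619702] [-0.01601562  0.66368798  0.02168443]
```

View pics/p4.png

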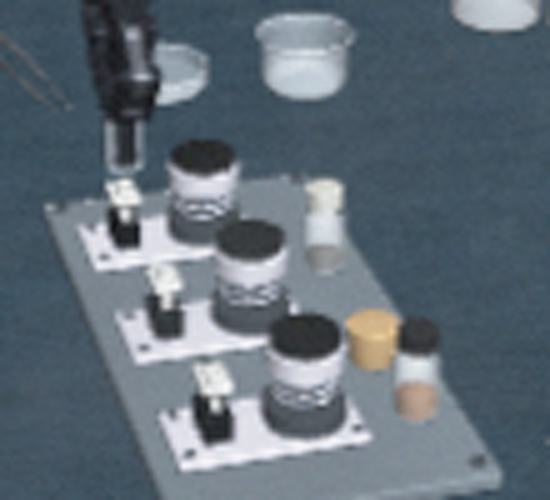

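The tip, at (126,168), is centred above the left tag head at (123,190). I'll push down.

Emit:
drive_tool(
  plan=[
    [[0,0,15,0,1],[0,0,5,0,1],[0,0,5,0,1],[0,0,5,0,1],[0,0,3,0,1],[0,0,0,0,1],[0,0,0,0,1]],
  ],
)

```text
time_s: 10.38
position: [0.4526, 0.1225, 0.0434]
tcp_rot: [0.999, 0.049, 0.0, -0.0]
wrist_force: [-0.8, 0.3, -0.0]
gripper_width: -0.0001
grasp_force: 0.0
```

Emit:
drive_tool(
  plan=[
    [[0,0,1,0,1],[0,0,0,0,1],[0,0,0,0,1]],
  ],
)

```text
time_s: 10.75
position: [0.4525, 0.1224, 0.0424]
tcp_rot: [0.999, 0.049, 0.0, -0.0]
wrist_force: [0.6, 0.2, 2.1]
gripper_width: 0.0001
grasp_force: 0.5
```

Emit:
drive_tool(
  plan=[
    [[0,0,1,0,1],[0,0,0,0,1],[0,0,0,0,1]],
  ],
)

```text
time_s: 11.12
position: [0.4526, 0.1224, 0.0419]
tcp_rot: [0.999, 0.049, 0.0, 0.0]
wrist_force: [-5.0, -1.1, 19.0]
gripper_width: 0.0
grasp_force: 9.4
```

At 0.0419 m and 19 N the tag has reached its hard stop. I'll lift away and take one last picture.

Emit:
drive_tool(
  plan=[
    [[0,0,-10,0,1],[0,0,-40,0,1],[0,0,-50,0,1],[0,0,-40,0,1],[0,0,0,0,1],[0,0,0,0,1],[0,0,0,0,1]],
  ],
)

```text
time_s: 12.0
position: [0.4519, 0.1222, 0.1804]
tcp_rot: [0.999, 0.049, -0.001, 0.0]
wrist_force: [-0.7, 0.1, 0.9]
gripper_width: 0.0002
grasp_force: 0.0
```

```bash
python3 look.py p5
```

```text
12.05 [0.4519099  0.1222125  0.18041655] [ 0.60026569  0.93253358 -0.60106894]
```

View pics/p5.png

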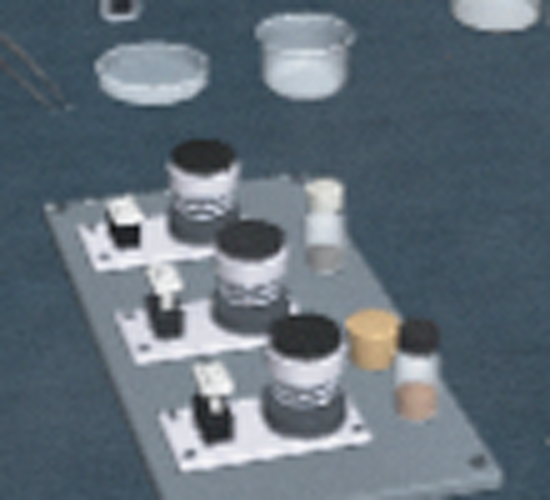

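The left tag head, at (124,212), now sits on its guide block. The other two tags are still up, and the vials, stopper and glassware in view haven't moved.

```bash
python3 -c "
from plant import robot
print(robot.finish_job())"
```

```text
the job is handed in; nothing more can be done
None
```

I pressed the pads left, middle, right (the left twice, to centre the tip); the left was softest (about 4 N at 10 mm, against 14 N middle and 9 N right), so I pushed its tag fully down, left the other two up, and handed the job in at about 12 s.

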